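Mesh the drive spindle in the food-processor base and hold it home

ROBOT

A 6-joint arm with a two-finger parallel gripper is mounted at the origin on a cart in front of the work surface, level with it; the furniture and walls round the work are solid. World frame = base frame: x ahead of the robot, y to its left, z up, the work surface at z = 0. Lengths are in m, angles in degrees, forces in N, time in s.
With the tool pointing down it reaches from about 0.325 to 0.775 m from the base axis. Payload 5.5 kg.
Tool frame: the origin (TCP) lies at the centre of the arm's flange, where the gripper is bolted on; the fingertips stand 182 mm ahead of it and the grasp point (between the pads) lies 163 mm ahead of it; z points along the fingers, y is the line along which they close (so a half turn about z gives the same grasp; the last joint's range is limited). The gripper opens to 88 mm and grips with 3 to 60 N. Pads are 20 mm wide; open, the fingers measure 115 mm over their backs; the gripper's body (75 mm by 178 mm) begins 61 mm behind the grasp point.
Start: joints at [60.865, 5.22, 70.514, -0, 104.267, -3.249], TCP at [0.262, 0.54, 0.405] pointing down, gripper open.
Joint ranges: [-164.24, 164.24], [-49.07, 125.15], [9.68, 141.18], [-86.29, 266.29], [3.28, 154.24], [-151.56, 151.56]. Speed limits (degrees/s): [147.25, 147.25, 172.46, 180, 180, 180].

INTERFACE

Orientations are given as [roll, pitch, yaw] about the fixed x, y, z axes, in that order (R = Rz(yaw) Ry(pitch) Rx(roll)).
In Python, from station import r gives the robot as it stands. Calls block until the motion is done:
- r.reach(position, orientation): joint-space move of the TCP to a pose.
- r.servo_line(position, rotation=None, speed=0.15): straight line of the TCP; rotation=None keeps the orientation; speed is the mean speed in m/s.
- r.move_joints(angles): joint-space move.
- r.let_go() and r.grab(squeeze=None): open the fingers fully, or close them until they stop; squeeze is the grip in N (None keeps the last).
- r.wait(seconds).
- r.inverse_kinematics(position, orientation): joint angles nearest the present ones, or None.
- r.sense(): the state.
- r.snapshot(name): name is "scene" or "top"; returns a dict with "frame" (384x512x3 uint8, red, green, blue), "fx", "fy", "cx", "cy" (pixels), "dist_coeffs" ([k1, k2, p1, p2, k3] as OpenCV has them; the pictures are not rectified), "R" (3x3) and "t" (3): a world point X has camera coordinates R X + t. Camera axes: x right, y down, z forward; pixel columns grow to the right and rows downward; lengths in m; the calibration is good to about 2 mm. A picture is of the moment at which its call begins. There is no depth.
A pose or a line that the arm cannot do raises r.IKError and nothing moves.
- r.hand_in(): hands the job in; it is judged then, once.
The state is a dict: "clock": time; "joints": joint angles; "joint_vel": joint speeds; "joint_torque": joint torques, N m; "tcp_pos": TCP position; "orientation": TCP orientation; "contact_force": force on the tool from outside, world axes, zero at the start; "torque": the same for the moment, N m; "opening": finger opening in m; "gripper_force": force on a finger pad.
Only numpy, scipy, OpenCV 4.12 (cv2) and the standard library are available. Lean on these libraries where they do the work, as an engineer would, in place of code of your own. Each camera call takes 0.05 s, during which the arm holds its last target. There are 200 camera calls.

TASK

First press the spring pedal on the front of the food-processor base with the gripper all the way down to its stop, so that the shutter over the drive socket slides open, and let the pedal come back up. Then take the spindle with the flat grip out of the stand, turn it until its four ribs mesh with the cross-shaped socket, and push it fully home, flange on the collar, against the spring ejector. Finish while still gripping the spindle and pressing it home (let go, it pops up); leave the round-knobbed attachment and the other things on the worktop as they are.

Things in the scene. Friction and masses are not known exactly. Their poses are not given: they have to be found in the camera images.
- mixer_base: Aluminium-cased food-processor motor base, fixed, 160 (x) x 150 (y) x 100 mm high, at a varying yaw. Origin on the worktop below the axis of the drive socket; housing from x = -75 to +85 mm; the pedal sticks out at its -x side, towards the robot. On top two rails, 6 mm high, run along x at y = -34 and +34 mm, the shutter between them.
- pedal (a joint): Grey pedal, hinged along the base's y at base x = -80 mm, height 88 mm; 60 mm wide, free end 60 mm from the hinge, upper face 92 mm high when up. 0 = up (level), 0.56 rad = pressed to its stop. Springs back; pressed at pedal_pad it takes about 6 N at first, 11 N at the stop. A crank inside pushes the shutter open; the shutter stays open when the pedal comes back.
- pedal_pad (a point): Point on the pedal's upper face where to press, 45 mm from the hinge, on the middle line; moves with the pedal (z axis = normal of the plate) and sinks about 24 mm to the stop.
- shutter_edge (a point): Middle of the near (-x) edge of the thin grey sliding shutter (41 x 60 x 3 mm, its top 4.5 mm above the socket's mouth). Closed it covers the socket (edge at base x = -20 mm); a full pedal stroke slides it about 45 mm in the base's +x (edge at base x about +25 mm), where friction keeps it.
- socket_mouth (a point): Centre of the steel drive socket's mouth, 100 mm high, level with the top of its round collar (48 mm outer, 37 mm inner diameter). In it a cross-shaped hole: two slots 11 mm wide, 34 mm long, along this frame's x and y, over 20 mm deep; the metal between them lies 1 mm below the mouth. z up. The socket stands at any angle and is stiff to turn.
- ejector (a joint): Spring ejector pin in the middle of the socket, its end 10 mm below the mouth at rest. 0 = up, grows as it is pushed down, about 0.012 m when the spindle is home; it pushes back with 3.5 N at first and 6.5 N at home, enough to lift the spindle if it is let go.
- spindle: Attachment with the FLAT grip, loose, 0.12 kg, upright in the stand. Origin on its axis at the underside of its 40 mm flange (6 mm thick). Grip: 40 (x) x 14 mm (y), 16 to 50 mm above the origin. Below: cross of four ribs 8 mm thick, 30 mm across, along x and y, 16 mm long, then a pilot to 22 mm. Fits at any quarter turn; unmeshed it stands 15 mm high; home, its origin meets socket_mouth.
- stand: Wooden storage block, fixed, 75 (x) x 190 (y) x 45 mm high, origin at the centre of its underside, with two round holes of 35 mm diameter, 30 mm deep, at y = -55 and +55 mm. The flanges of the two attachments rest on its top. Which stands in which hole varies.
- disc_shaft: The other attachment, with a ROUND mushroom knob (34 mm diameter, 46 mm above its origin) and a round stem; origin at the underside of its flange. Leave it in the stand.
- tin_1: Food tin lying flat, 86 mm diameter, 40 mm high, bystander; origin at the centre of its underside.
- jar_1: Glass jar with dark lid, 65 mm diameter, 86 mm high, bystander; origin at the centre of its underside.
- spice_jar_3: Spice jar with dark cap, 40 mm diameter, 105 mm high, bystander; origin at the centre of its underside.
- mug_1: Off-white mug, 82 x 116 x 98 mm, bystander; origin at the centre of its underside.

How it is judged (in metres and radians):
On the way, in this order (a step that is already met when the one before it is completed fails the run):
1. the pedal is pressed down to its stop by the gripper, the shutter is open, and the spindle is still in the stand (value of joint pedal above 0.5 rad and contact force between the fingers and pedal above 0.5 N and x of shutter_edge in the frame of mixer_base above 0.0205 m and z of spindle in the frame of stand below 0.055 m), for 0.1 s.
2. the spindle is out of the stand in the gripper, and the pedal is up again (z of spindle in the frame of stand above 0.07 m and value of joint pedal below 0.08 rad and contact force between the fingers and spindle above 0.5 N), for 0.1 s.
At the end, for the whole second after the job is handed in: The spindle is meshed and home: flange within 3 mm of the collar, axis within 4 mm of the socket's, upright within 0.1 rad, at rest, ejector pin in by more than 8.5 mm, fingers on the spindle with over 1 N; the pedal is up, the other attachment within 20 mm of its place (z of spindle in the frame of socket_mouth below 0.003 m and horizontal distance between spindle and socket_mouth below 0.004 m and angle between spindle's own z axis and vertical below 0.1 rad and value of joint ejector above 0.0085 m and contact force between the fingers and spindle above 1 N and linear speed of spindle below 0.02 m/s and value of joint pedal below 0.08 rad and distance of disc_shaft from where it was at the start of the episode below 0.02 m); the arm keeps its last pose, push and grip.
It fails at once if the round-knobbed attachment is moved by more than 20 mm (distance of disc_shaft from where it was at the start of the episode above 0.02 m).
It fails at once if a bystander (tin, jar, spice jar, mug) is moved by more than 30 mm (distance of any of tin_1, jar_1, spice_jar_3, mug_1 from where it was at the start of the episode above 0.03 m).
It also fails if it takes over 61 s, if anything falls off the work surface, if the arm or the gripper's body presses on something with over 40 N, if the wrist force passes 120 N, or if a joint passes its speed limit or range.

## Working session

There is one attempt and no reset: what is moved stays moved. The work goes in short steps, each a Python script; the robot and the scene stay as the last script left them, time stands still between calls to the robot, and variables do not carry over. Pictures are saved under pics/ and viewed, at most 10 in all, crops included, and the job is handed in when it is done.

```bash
mkdir -p pics; ls
python3 - <<'E'
from station import r
import cv2,numpy as np,pickle
for n in("scene","top"):
    s=r.snapshot(n); pickle.dump(s,open(n+".pkl","wb"))
    cv2.imwrite(f"pics/{n}0.png",cv2.resize(s["frame"][:,:,::-1],(800,600),interpolation=cv2.INTER_CUBIC))
    print(n,s["fx"],s["fy"],s["cx"],s["cy"],s["dist_coeffs"],np.round(-np.array(s["R"]).T@s["t"],3),np.round(s["R"],2).tolist())
print(r.sense())
E
```

```text
pics
station.py
scene 401.3342058524531 401.3342058524531 256.4712214052322 189.7109918068624 [0.01323529 0.         0.         0.         0.        ] [-0.096 -0.644  0.721] [[0.58, -0.81, 0.01], [-0.49, -0.36, -0.8], [0.65, 0.46, -0.6]]
top 459.63975114598145 459.63975114598145 255.4897834175041 195.08234987149194 [-0.16962584  0.          0.          0.          0.        ] [ 0.474 -0.149  1.49 ] [[-0.01, -1.0, 0.02], [-1.0, 0.01, -0.07], [0.07, -0.02, -1.0]]
{'clock': 0.1, 'joints': array([ 6.08617708e+01,  5.25944195e+00,  7.05715268e+01, -2.06227122e-03,
        1.04266178e+02, -3.24622063e+00]), 'joint_vel': array([ 0.02146947, -0.01210639, -0.27299851,  0.03520977,  0.03380671,
        0.15326846]), 'joint_torque': array([ 2.98837112e-03, -4.47855270e+01, -4.07572353e+01,  7.00868201e-02,
        2.82853644e-02, -7.26239523e-05]), 'tcp_pos': array([0.26202044, 0.53983446, 0.40364695]), 'orientation': array([-1.79902896e+02, -3.50476667e-03,  1.54107482e+02]), 'contact_force': array([-0.15807726, -0.34020178,  0.4556507 ]), 'torque': array([-0.02234266,  0.02244575,  0.0390048 ]), 'gripper_force': 0.0, 'opening': 0.0876032064818143}
```

View pics/scene0.png

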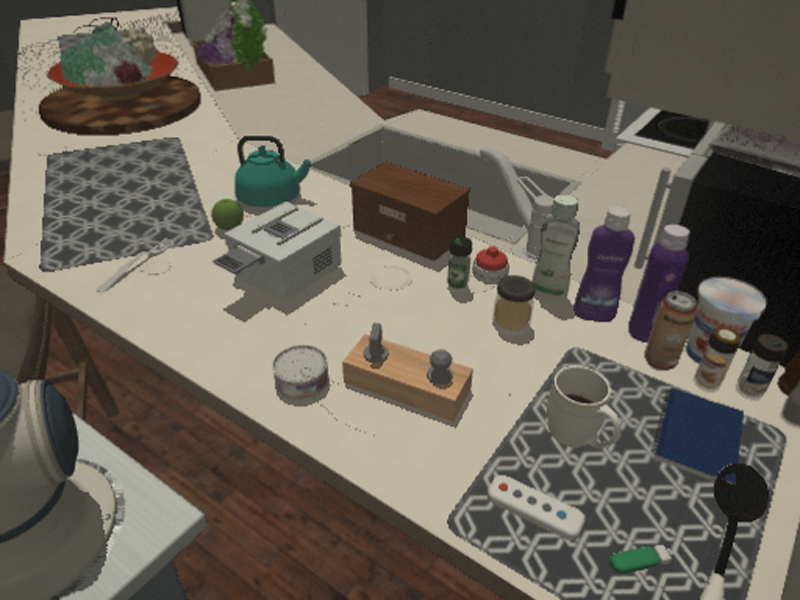

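View pics/top0.png

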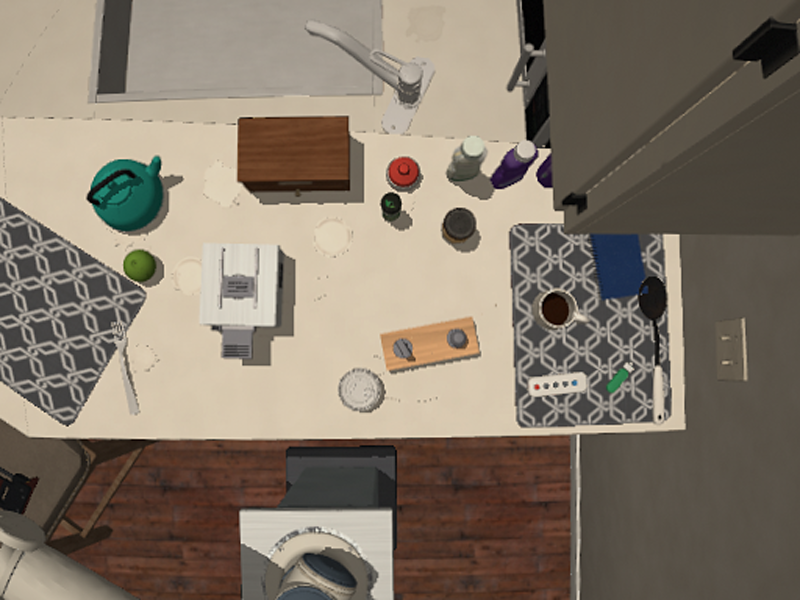

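The scene view shows the base at about (285,250), with its pedal at (235,260). In the stand, the flat-grip spindle is at (376,345) and the knob at (440,365). The top view shows the base at (240,290), the pedal at (237,343), the flat grip at (402,348), the round knob at (457,338) and the tin at (361,390). I'll zoom in on these.

```bash
cat > h.py <<'E'
import cv2,numpy as np,pickle
def ray(s,uv):
    K=np.array([[s["fx"],0,s["cx"]],[0,s["fy"],s["cy"]],[0,0,1]])
    p=cv2.undistortPoints(np.array(uv,float).reshape(-1,1,2),K,np.array(s["dist_coeffs"])).reshape(-1,2)
    R=np.array(s["R"]);d=np.c_[p,np.ones(len(p))]@R
    return -R.T@np.array(s["t"]),d
def plane(s,uv,z):
    c,d=ray(s,uv); return c+d*((z-c[2])/d[:,2])[:,None]
def proj(s,X):
    K=np.array([[s["fx"],0,s["cx"]],[0,s["fy"],s["cy"]],[0,0,1]])
    return cv2.projectPoints(np.array(X,float).reshape(-1,3),cv2.Rodrigues(np.array(s["R"]))[0],np.array(s["t"],float),K,np.array(s["dist_coeffs"]))[0].reshape(-1,2)
E
python3 - <<'E'
from h import *
t=pickle.load(open("top.pkl","rb"))["frame"];s=pickle.load(open("scene.pkl","rb"))["frame"]
def c(f,x,y,w,h,k):return cv2.resize(f[y:y+h,x:x+w,::-1],None,fx=k,fy=k,interpolation=cv2.INTER_NEAREST)
m=np.hstack([c(t,120,150,70,100,6)[:600,:420],np.vstack([c(t,240,200,76,50,5),c(s,215,200,76,50,5)])])
cv2.imwrite("pics/m.png",m);print(m.shape)
E
```

```text
Traceback (most recent call last):
ValueError: all the input array dimensions except for the concatenation axis must match exactly, but along dimension 0, the array at index 0 has size 600 and the array at index 1 has size 500
```

Run:
```python
from h import *
t=pickle.load(open("top.pkl","rb"))["frame"];s=pickle.load(open("scene.pkl","rb"))["frame"]
def c(f,x,y,w,h,k):return cv2.resize(f[y:y+h,x:x+w,::-1],None,fx=k,fy=k,interpolation=cv2.INTER_NEAREST)
m=np.hstack([c(t,120,150,70,100,6),np.vstack([c(t,240,195,76,60,5),c(s,215,200,76,60,5)])])
cv2.imwrite("pics/m.png",m)
```

```text
(no output)
```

View pics/m.png

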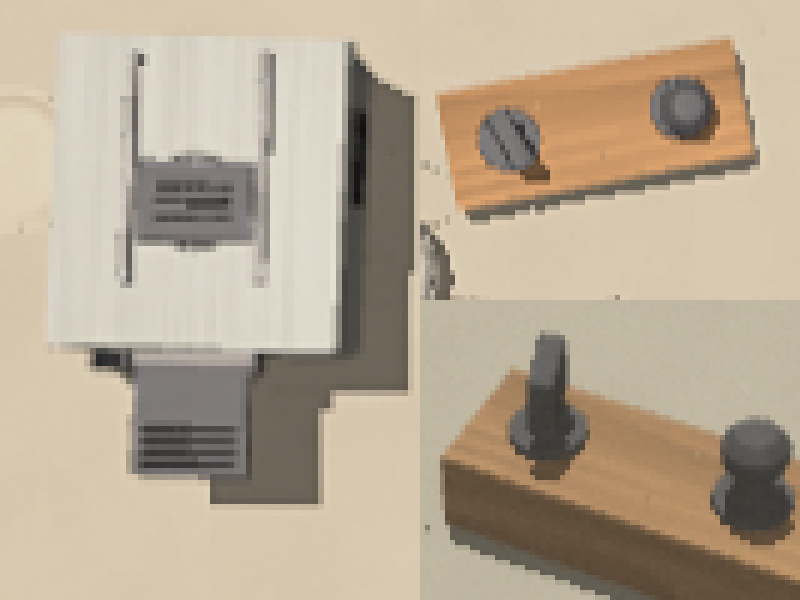

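Run:
```python
from h import *
t=pickle.load(open("top.pkl","rb"));s=pickle.load(open("scene.pkl","rb"))
q=lambda P,k,o:[((x+.5)/k+o[0]-.5,(y+.5)/k+o[1]-.5) for x,y in P]
f=cv2.cvtColor(t["frame"],cv2.COLOR_RGB2HSV)
m=((f[:,:,2]>195)&(f[:,:,1]<22)).astype(np.uint8);w=np.zeros_like(m);w[150:215,122:185]=m[150:215,122:185]
w=cv2.morphologyEx(w,cv2.MORPH_OPEN,np.ones((3,3)))
w=cv2.morphologyEx(w,cv2.MORPH_CLOSE,np.ones((15,15)))
c=max(cv2.findContours(w,0,1)[0],key=cv2.contourArea)
P=plane(t,c.reshape(-1,2),.1)[:,:2]
print("mask top rect",cv2.minAreaRect((P*1000).astype(np.float32)))
def S(n,P,k,o,z):print(n,np.round(plane(t,q(P,k,o),z)[:,:2],4).tolist())
o=(120,150)
S("top corners",[(58,35),(348,38),(335,352),(48,345)],6,o,.1)
S("rails",[(138,52),(124,284),(269,52),(260,284)],6,o,.106)
S("pedal",[(131,474),(245,478),(131,370),(252,370)],6,o,.092)
S("shutter",[(137,160),(260,162),(250,242),(135,240)],6,o,.1045)
o2=(240,195)
S("flange sp",[(510-420,140)],5,o2,.051)
S("griptop dir",[(492-420,118),(530-420,162)],5,o2,.095)
S("stand",[(437-420,93),(732-420,38),(757-420,157),(468-420,211)],5,o2,.045)
print(plane(s,[((548-420)/5+215,(430-300)/5+200)],.048))
```

```text
mask top rect ((585.9636840820312, 73.70263671875), (103.66560363769531, 18.428354263305664), 0.12750588357448578)
top corners [[0.694, 0.207], [0.6902, 0.0569], [0.5303, 0.0632], [0.535, 0.2106]]
rails [[0.6836, 0.1638], [0.5653, 0.17], [0.6826, 0.0964], [0.5647, 0.1004]]
pedal [[0.4693, 0.1694], [0.467, 0.1106], [0.5223, 0.1694], [0.5218, 0.107]]
shutter [[0.6285, 0.1641], [0.6267, 0.1009], [0.5861, 0.1058], [0.5877, 0.1648]]
flange sp [[0.4849, -0.1867]]
griptop dir [[0.498, -0.1747], [0.4711, -0.1975]]
stand [[0.515, -0.1413], [0.5477, -0.3279], [0.4723, -0.3425], [0.4407, -0.16]]
[[ 0.48469183 -0.18574165  0.048     ]]
```

Run:
```python
from h import *
from station import r
import pickle
yaw=178.1; p=np.array([.4790,.1386]); O=[180,0,yaw]
r.grab(10)
r.reach([*p,.182+.125],O)
z=.100
r.servo_line([*p,.182+z],speed=.15)
print(r.sense()["opening"])
while z>.060:
    z-=.004; r.servo_line([*p,.182+z],speed=.06)
    q=r.sense(); print(round(z,3),np.round(q["contact_force"],1),np.round(q["tcp_pos"],4))
    if q["contact_force"][2]>24: break
r.wait(.3)
print(r.sense()["contact_force"]); 
r.servo_line([*p,.182+.105],speed=.12)
r.servo_line([*p,.182+.14],speed=.2)
r.let_go()
# above the spindle
r.reach([.485,-.186,.163+.16],[180,0,130])
q=r.sense();print(q["clock"],q["joints"])
for n in("top","scene"):
    pickle.dump(r.snapshot(n),open(n+"2.pkl","wb"))
t=pickle.load(open("top2.pkl","rb"))["frame"];s=pickle.load(open("scene2.pkl","rb"))["frame"]
c=lambda f,x,y,w,h,k:cv2.resize(f[y:y+h,x:x+w,::-1],None,fx=k,fy=k,interpolation=cv2.INTER_CUBIC)
cv2.imwrite("pics/m2.png",np.hstack([c(t,132,160,40,60,10),c(s,145,125,40,60,10)]))
```

```text
0.0008258366808462095
0.096 [ 0.5  0.6 -0.1] [0.4791 0.1387 0.2785]
0.092 [ 1.4 -0.3  1.7] [0.4791 0.1386 0.2744]
0.088 [-1.6 -0.3  5.2] [0.479  0.1386 0.271 ]
0.084 [-2.  -0.2  5.4] [0.479  0.1386 0.2673]
0.08 [-0.1  0.6  7.2] [0.4792 0.1386 0.2636]
0.076 [ 0.2 -0.6  8.2] [0.4795 0.1386 0.2602]
0.072 [ 1.3 -0.1  8.9] [0.48   0.1385 0.2569]
0.068 [ 1.7 -0.2 10.6] [0.4801 0.1386 0.2534]
0.064 [-3.5 -1.4 22.2] [0.4803 0.1386 0.2521]
0.06 [-11.7  -3.6  39. ] [0.4803 0.1386 0.2516]
[-11.23034643  -4.76394456  39.19713055]
9.725 [-2.46584676e+01 -7.31039445e+00  9.11480962e+01  3.04619429e-02
  9.61630675e+01 -6.47442910e+01]
```

View pics/m2.png

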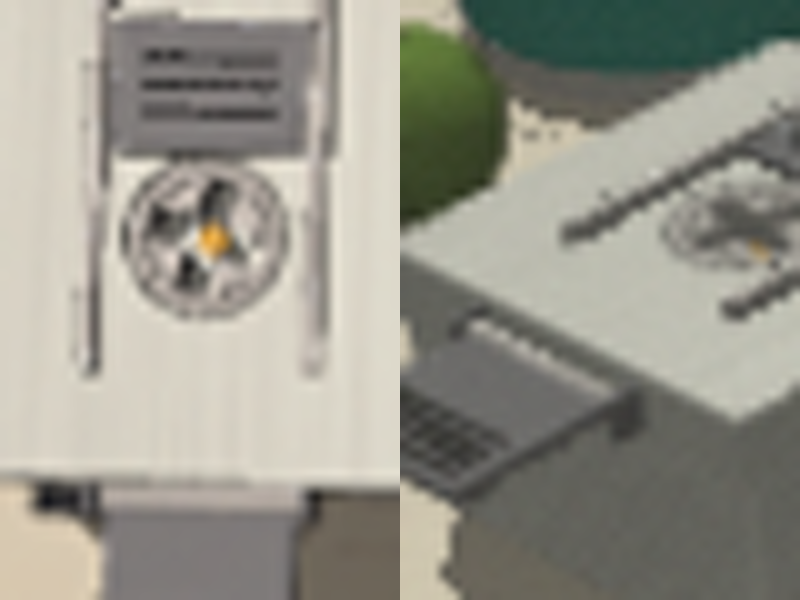

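The shutter is open: its edge is at row 155 of the left crop. The collar is centred near (206,240), and its cross is turned about 20°, with arms at (218,190), (158,222), (188,275) and (240,252). I'll rectify both views on the mouth plane to measure the angle.

Run:
```python
from h import *
C=np.array([.6073,.1343])
out=[]
for n in("top","scene"):
    s=pickle.load(open(n+"2.pkl","rb"))
    N=400;g=(np.arange(N)-N/2)*.00015
    # rows: x world decreasing ; cols: y decreasing
    X=C[0]-g[:,None]+0*g;Y=C[1]-g[None,:]+0*g[:,None]
    uv=proj(s,np.stack([X,Y,0*X+.099],-1)).astype(np.float32).reshape(N,N,2)
    im=cv2.remap(s["frame"],uv[...,0],uv[...,1],cv2.INTER_CUBIC)
    gray=cv2.cvtColor(im,cv2.COLOR_RGB2GRAY).astype(float)
    rr=np.hypot(X-C[0],Y-C[1]);th=np.arctan2(Y-C[1],X-C[0])
    for a,b in((.008,.016),(.010,.017)):
        for sh in ((0,0),(.001,0),(-.001,0),(0,.001),(0,-.001)):
            rr=np.hypot(X-C[0]-sh[0],Y-C[1]-sh[1]);th=np.arctan2(Y-C[1]-sh[1],X-C[0]-sh[0])
            M=(rr>a)&(rr<b);w=gray[M].mean()-gray[M]
            z=(w*np.exp(4j*th[M])).sum();print(n,a,sh,round(np.degrees(np.angle(z))/4,1),round(abs(z)/abs(w).sum(),2))
    o=im[:,:,::-1].copy()
    for R in(24,18.5):cv2.circle(o,(200,200),int(R/.15),(0,0,255),1)
    cv2.drawMarker(o,(200,200),(0,0,255),0,20);out.append(o)
cv2.imwrite("pics/rect.png",np.hstack(out))
```

```text
top 0.008 (0, 0) -20.1 0.52
top 0.008 (0.001, 0) -19.6 0.51
top 0.008 (-0.001, 0) -20.6 0.49
top 0.008 (0, 0.001) -20.1 0.61
top 0.008 (0, -0.001) -19.8 0.39
top 0.01 (0, 0) -18.5 0.54
top 0.01 (0.001, 0) -18.1 0.55
top 0.01 (-0.001, 0) -19.1 0.5
top 0.01 (0, 0.001) -19.1 0.62
top 0.01 (0, -0.001) -17.7 0.44
scene 0.008 (0, 0) -13.5 0.45
scene 0.008 (0.001, 0) -13.7 0.46
scene 0.008 (-0.001, 0) -13.2 0.38
scene 0.008 (0, 0.001) -14.2 0.55
scene 0.008 (0, -0.001) -12.4 0.33
scene 0.01 (0, 0) -13.7 0.48
scene 0.01 (0.001, 0) -13.7 0.49
scene 0.01 (-0.001, 0) -13.8 0.42
scene 0.01 (0, 0.001) -14.3 0.58
scene 0.01 (0, -0.001) -12.9 0.36
```

View pics/rect.png

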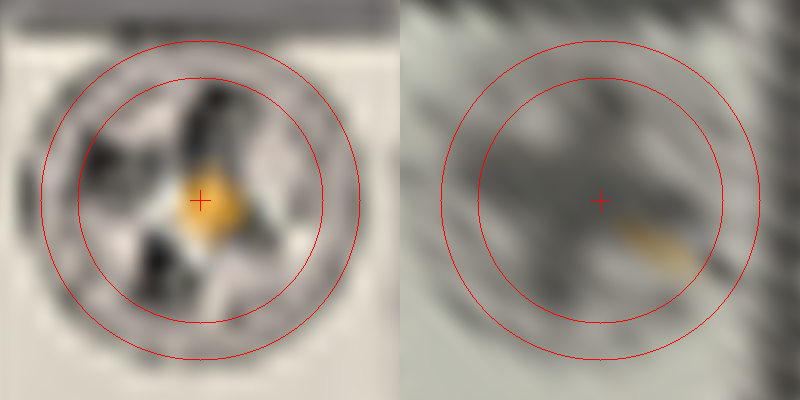

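Run:
```python
from h import *
from station import r
import time
r.reach([.4847,-.1863,.163+.16],[180,0,40])
r.servo_line([.4847,-.1863,.241],speed=.12)
r.grab(45); r.wait(.3)
q=r.sense();print(q["opening"],q["gripper_force"],q["tcp_pos"],q["orientation"],q["contact_force"])
r.servo_line([.4847,-.1863,.241+.10],speed=.12); r.wait(.2)
q=r.sense();print(q["opening"],q["gripper_force"],q["contact_force"])
r.servo_line([.4847,-.1863,.241+.14],speed=.15)
C=[.6073,.1355]
# spindle origin = tcp - .196 ; hover at origin 30mm above mouth
r.reach([*C,.196+.16],[180,0,-17.5])
r.servo_line([*C,.196+.128],speed=.12); r.wait(.3)
q=r.sense();print(q["clock"],q["tcp_pos"],q["orientation"],q["joints"])
for n in("top","scene"): pickle.dump(r.snapshot(n),open(n+"3.pkl","wb"))
s=pickle.load(open("scene3.pkl","rb"))
for X in([*C,.1],[*C,.128],[*C,.106]): print(X,proj(s,X))
f=s["frame"][100:172,140:236,::-1]
cv2.imwrite("pics/h.png",cv2.resize(f,None,fx=8,fy=8,interpolation=cv2.INTER_CUBIC))
```

```text
0.017636194631282364 44.76243865181459 [ 0.48462148 -0.18625992  0.24101268] [-1.79981835e+02  9.59772804e-03  4.00013908e+01] [-1.88332834  0.23186853  1.09605883]
0.01797868207278438 44.78778792064986 [-1.24777997 -0.20800802 -1.35406658]
17.2 [0.60740369 0.1354945  0.32495347] [-1.79960939e+02 -7.66304600e-02 -1.75003581e+01] [9.44333908e+00 8.53389545e+00 7.49989371e+01 9.92131235e-05
 9.63811560e+01 1.16943682e+02]
[0.6073, 0.1355, 0.1] [[179.68340403 147.20080585]]
[0.6073, 0.1355, 0.128] [[178.66505536 138.95961145]]
[0.6073, 0.1355, 0.106] [[179.46770982 145.45471088]]
```

View pics/h.png

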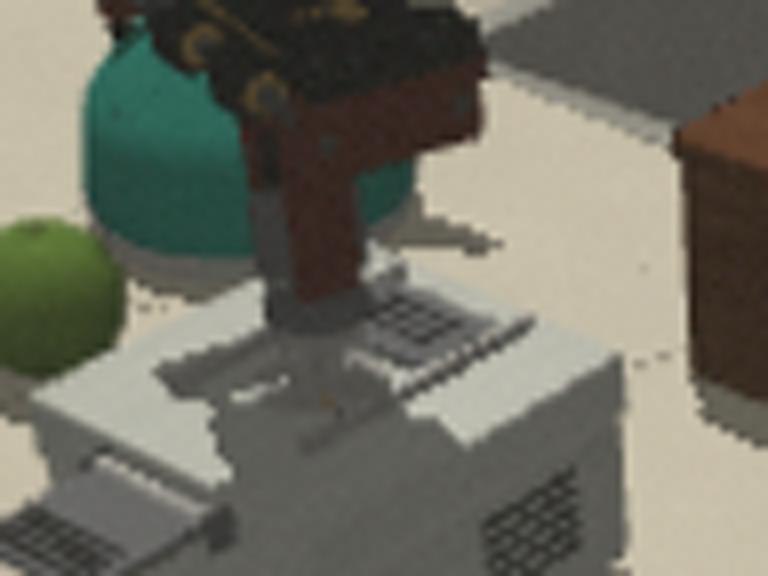

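The scene crop shows the gripped spindle over the socket with the flange centred near (320,315). It is a few pixels right of where I expected. The opening of 18 mm is also more than the 14 mm grip, so I'll check the grasp closer to the camera, seen along and across the grip.

Run:
```python
from h import *
from station import r
r.servo_line([.6073,.1355,.40],speed=.2)
P=[.36,-.28,.42];out=[]
for n,psi in(("A",40),("B",130)):
    r.reach(P,[180,0,psi]);r.wait(.3)
    s=r.snapshot("scene");q=r.sense();s["q"]=(q["tcp_pos"],q["orientation"]);pickle.dump(s,open(f"g{n}.pkl","wb"))
    t=q["tcp_pos"];uv=proj(s,[t-[0,0,.196],t-[0,0,.163],t-[0,0,.212]]);print(n,t,q["orientation"],uv.round(1).tolist(),q["opening"],q["clock"])
    u,v=uv[0].astype(int);print(u-25,v-40)
    out.append(cv2.resize(s["frame"][v-40:v+30,u-25:u+25,::-1],None,fx=8,fy=8,interpolation=cv2.INTER_CUBIC))
cv2.imwrite("pics/g.png",np.hstack(out))
```

```text
A [ 0.36024498 -0.27982749  0.41998304] [-1.79996081e+02 -3.92352567e-04  4.00311026e+01] [[238.6, 212.7], [238.3, 199.2], [238.8, 219.1]] 0.01783609221444518 19.95
213 172
B [ 0.35999436 -0.27999875  0.42002699] [-1.79998031e+02  3.32837288e-03  1.29990021e+02] [[238.6, 212.8], [238.3, 199.3], [238.8, 219.2]] 0.017796784573860643 21.7
213 172
```

View pics/g.png

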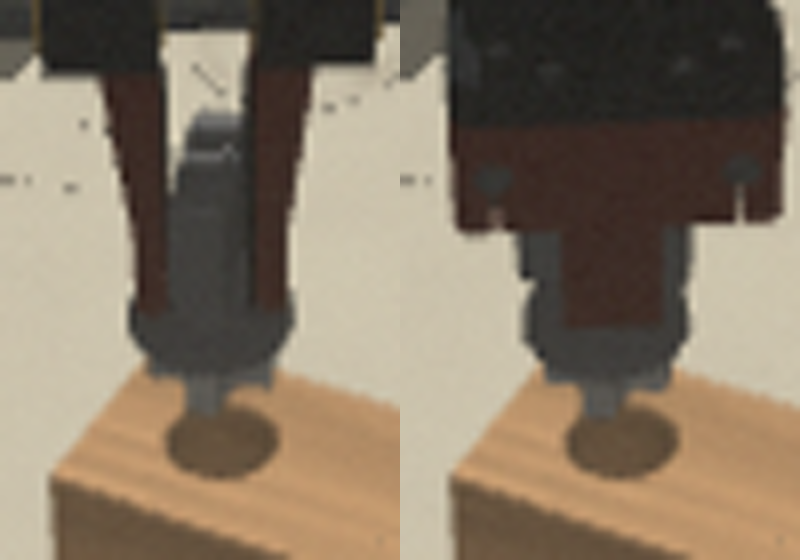

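View A (left) shows the grip skewed clockwise between the fingers: near end left at (205,250), far end right at (215,130), front rib left of the flange centre at (205,395) against (212,340). Together with the 18 mm opening this means the true grip direction is about 30°. I'll set it back in the hole and regrip at 30°.

Run:
```python
from h import *
from station import r
P=[.4847,-.1863]
r.reach([*P,.32],[180,0,40]); r.servo_line([*P,.243],speed=.1)
print(r.sense()["contact_force"])
r.servo_line([*P,.2405],speed=.03);print(r.sense()["contact_force"])
r.let_go()
r.servo_line([*P,.241],[180,0,30],speed=.05)
r.grab(45); r.wait(.3)
q=r.sense();print(q["opening"],q["gripper_force"],q["tcp_pos"],q["orientation"],q["clock"])
```

```text
[-1.37222859  0.67743479 -1.7579382 ]
[-2.06287777  2.81603837  1.78676254]
0.017054634788937467 45.00332415103912 [ 0.48463251 -0.18615826  0.24102655] [-1.79966662e+02  2.48351726e-03  3.00041990e+01] 27.4
```

Run:
```python
from h import *
from station import r
P=[.4847,-.1863]
r.let_go()
r.servo_line([*P,.241],[180,0,21],speed=.05)
r.grab(45); r.wait(.2)
q=r.sense();print(q["opening"],q["gripper_force"],q["clock"])
```

```text
0.01724677534588686 45.0057452917099 30.175
```

Run:
```python
from h import *
from station import r
P=[.4847,-.1863]
r.servo_line([*P,.33],speed=.2)
Q=[.36,-.28,.42]
r.reach(Q,[180,0,39.5]);r.wait(.2)
s=r.snapshot("scene");q=r.sense();pickle.dump(s,open("gC.pkl","wb"));print(q["opening"],q["clock"],q["tcp_pos"])
a=pickle.load(open("gA.pkl","rb"))
c=lambda s:cv2.resize(s["frame"][182:232,222:257,::-1],None,fx=11,fy=11,interpolation=cv2.INTER_CUBIC)
cv2.imwrite("pics/g2.png",np.hstack([c(a),c(s)]))
```

```text
0.017611092555556415 31.7667 [ 0.36080213 -0.27953785  0.41873802]
```

View pics/g2.png

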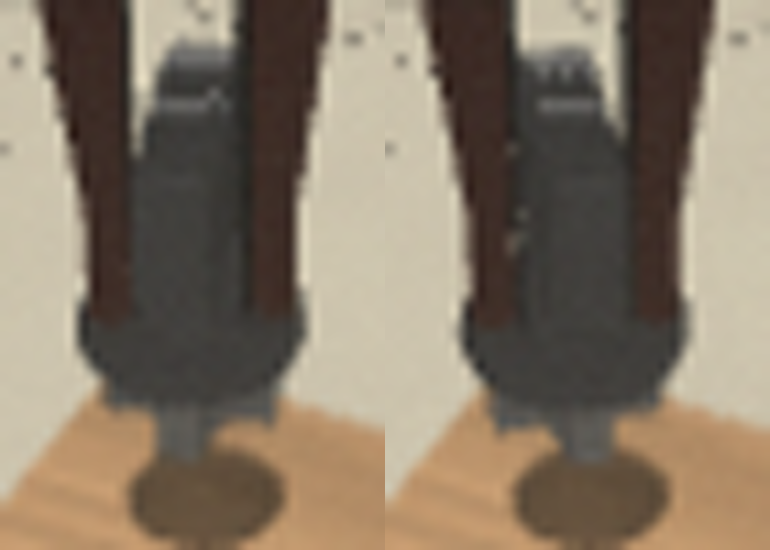

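The left half (first grip) shows the grip skewed one way, with the rib at 183 against the flange centre at 191. The right half (current grip) is skewed the other way, with the rib at 205 against 190. So the spindle now sits about +9° relative to the tool. I'll compensate for that and insert with a force-guided turn search.

```bash
cat > ins.py <<'E'
from h import *
from station import r
C=[.6073,.1355]
def st():
    q=r.sense();return (q["tcp_pos"][2]-.296)*1000,q["contact_force"],q
def go(h,psi,d=(0,0),v=.04):
    r.servo_line([C[0]+d[0],C[1]+d[1],.296+h/1000],[180,0,psi],speed=v);return st()
E
python3 - <<'E'
from ins import *
psi=63.5
r.servo_line([.36,-.28,.42],speed=.2) if False else None
r.reach([*C,.296+.045],[180,0,psi])
go(24,psi,v=.1); r.wait(.2)
h0,f0,_=st();print("free",round(h0,1),f0.round(1))
for h in (19,16,14,12,10):
    a,f,q=go(h,psi); print(h,round(a,1),f.round(1),q["torque"].round(2))
    if f[2]-f0[2]>9: break
print(q["clock"],q["opening"])
E
```

```text
free 24.7 [ 0.6  0.2 -0.2]
19 18.5 [-0.5  0.3 -0.9] [-0.05  0.05 -0.01]
16 15.6 [-0.4 -0.5 -1.3] [-0.05  0.08  0.07]
14 13.8 [-0.7  0.  -0.7] [-0.07  0.1  -0.03]
12 12.1 [-0.6 -0.6 -1.2] [-0.09  0.09 -0.  ]
10 10.5 [-0.1 -0.1  3.5] [0.05 0.27 0.04]
35.3833 0.01808436734855827
```

It went past 15 mm without resistance, so it is meshed. Next I push it home.

Run:
```python
from ins import *
psi=63.5
for h in (8,6,4,2,0,-2,-4):
    a,f,q=go(h,psi); print(h,round(a,1),f.round(1),q["torque"].round(2))
    if f[2]>22: break
r.wait(.3);a,f,q=st();print(a,f,q["clock"],q["opening"],q["gripper_force"])
```

```text
8 8.2 [-0.2  1.2  3.8] [-0.06  0.2   0.  ]
6 6.0 [0.4 0.9 3.6] [0.05 0.19 0.04]
4 4.0 [-0.4 -0.6  4.9] [0.04 0.24 0.02]
2 2.0 [-0.5 -0.8  5.3] [ 0.01  0.15 -0.05]
0 0.2 [0. 1. 4.] [0.01 0.18 0.04]
-2 -0.1 [-3.1  0.1 10.5] [-0.06  0.74 -0.01]
-4 -0.3 [-7.3 -0.5 18.1] [-0.13  1.35  0.01]
-0.2527894064111025 [-6.73661924 -0.30532655 16.5868711 ] 37.4333 0.017501713296088683 45.00894784927368
```

Run:
```python
from station import r
print(r.hand_in()); print(r.sense()["clock"])
```

```text
the job is handed in; nothing more can be done
None
the job is handed in; nothing more can be done
```

I pressed the pedal to its stop and the shutter opened; the spindle is meshed and home (stopped within 0.3 mm of the expected height, about 17 N down, 45 N grip), and I handed it in at about 37 s of 61 s without a last picture; no verdict was shown.

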